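Bolt the belt guard of the knife grinder's lap

ROBOT

A 6-joint arm with a two-finger parallel gripper is mounted at the origin on the work surface. World frame = base frame: x ahead of the robot, y to its left, z up, the work surface at z = 0. Lengths are in m, angles in degrees, forces in N, time in s.
With the tool pointing down it reaches from about 0.275 to 0.725 m from the base axis. Payload 5.6 kg.
Tool frame: the origin (TCP) lies at the very end of the fingers, on their centre line; the grasp point (between the pads) lies 19 mm behind it; z points along the fingers, y is the direction in which the jaws open and shut (so a half turn about z gives the same grasp; the last joint's range is limited). The gripper opens to 85 mm and grips with 20 to 120 N. Pads are 22 mm wide; open, the fingers measure 114 mm over their backs; the gripper's body (76 mm by 85 mm) begins 54 mm behind the grasp point. The pads swing forward as they close: fully open they stand 13 mm farther back than shut.
Start: joints at [80.535, 14.616, 6.199, 0, -81.583, -16.306], TCP at [0.239, 0.495, 0.202] pointing down, gripper open.
Joint ranges: [-168.99, 168.99], [-69.2, 112.95], [-62.41, 85.93], [-164.36, 98.24], [-168.68, -3.75], [-174.98, 174.98]. Speed limits (degrees/s): [147.25, 147.25, 180, 180, 180, 180].

INTERFACE

Orientations are given as a 3x3 rotation matrix whose columns are the frame's x, y, z axes.
In Python, from station import monitor, snapshot, robot, nets gives the robot as it stands. The module is installed in compiled form; this text tells all that it offers.
- The arm moves only by the shell command python3 -m pendant 'ROWS' [OPENING] [FORCE]. ROWS is JSON, a list of rows, each a list of 4 numbers: the shift along the tool's x, y, z in m, then the turn about the tool's z in rad. A call has 1 to 12 rows; each row shifts and turns the pose as measured when the row begins, along the tool's axes as they then stand; what a row does not reach is not made up. A row lasts 1/10 s, in which the tool goes at most 50 mm and 8.59 degrees, less where a joint would pass 70% of its speed; a pose out of reach is approached as far as the arm can. A call is refused whole if a number of a shift passes 0.05 or a number of a turn 0.15, either way. A call with a gripper value outside its range is refused whole. OPENING is the finger opening in m, from 0 to 0.0854, set as the call begins (- or left out, the last holds). The fingers move at their own pace and stop on an object; FORCE is the grip in N (left out, the last holds). Time passes only in rows, so rows that do not move let the fingers close. It gives the time, the measured TCP pose, the force and the opening at its end, in the units of the state.
- monitor.get_state(): the state, without advancing time (a new reading comes with each control period).
- snapshot(name): name is "scene" or "side" or "wrist"; returns a dict with "pixels" (384x512x3 uint8, red, green, blue), "depth" (384x512 float32, m along the optical axis (not along the pixel's ray), 0 where there is no reading), "fov_y" (degrees; the focal length in pixels is half the picture's height over the tangent of half this angle, whatever the lens; pixels are square), "cx", "cy" (the principal point, pixels), "origin" and "attitude" of the camera in the world. Camera axes: x right, y down, z forward; pixel columns grow to the right and rows downward; lengths in m; the calibration is good to about 2 mm. A picture is of the moment at which its call begins.
- robot.sign_off(): hands the job in, once; it reports no verdict.
Trained networks look in a picture, given as the dict that the camera call returned (one of the last four; its "shot" number tells which), for a name from the list of things; names that differ only in an ending like _2 or _b are one class to them, and where a whole thing is asked for, a point or a joint stands for the part that bears it (a point fixed in the world has none). Each returns a list of dicts, best first, with "p" (0 to 1); they miss things now and then, are a little off and sometimes report something else, mostly with a low value. They report only what shows in the picture. A call takes as long as a camera call.
- nets.outline_of(picture, label): "mask" (384x512 bool, what is visible of it) and "centre" ([column, row] in pixels, amid what is visible of it).
The state is a dict: "clock": time; "joint_pos": joint angles; "joint_vel": joint speeds; "tau": joint torques, N m; "tool_pos": TCP position; "orientation": TCP orientation; "ft_force": force on the tool from outside, world axes, zero at the start; "torque": the same for the moment, N m; "finger_gap": finger opening in m.
Only numpy, scipy, OpenCV 4.12 (cv2) and the standard library are available. Lean on these libraries where they do the work, as an engineer would, in place of code of your own. Each camera call takes 0.05 s, during which the arm holds its last target.

TASK

Make the lap machine safe to start: push its raised belt guard down shut, then hold the bolt's spring catch down with one fingertip while the other finger pushes the bolt by its thumb piece through the keeper until it is fully home, and only then let the catch spring back up so that it locks the bolt. Do it with the fingertips alone, lifting nothing; do not let the catch up with the bolt part-way, and leave the things lying about where they are.

Things in the scene. Friction and masses are not known exactly. Their poses are not given: they have to be found in the camera images.
- lap: Bench lap machine, fixed. Origin on the bench top under the guard's free edge; z up, y the way the bolt slides home, x away from the robot (turned up to 0.3 rad). Deck: 115 mm above the bench, x +-130, y -164 to -2 mm, carries bolt and catch. Then the belt case with the hinged guard (y 2 to 191), then a round pan with a steel disc (300 mm across, 142 mm high, centre y 362).
- guard (a joint): Angle of the belt guard: 0 = shut, top level with the deck; grows as it is raised; starts at 0.12 to 0.35 rad. Sheet steel plate 236 (x) by 188 mm (y), 0.8 kg. Hinge along lap x at y 191 mm, 113 mm above the bench; free edge at y 2 mm. Stiff hinge: it stays where it is left, needs about 1 to 6 N down near the free edge, and stops hard at 0.
- guard_edge (a point): Point on the guard's upper face to push down on, 24 mm in from the free edge and 65 mm to the robot's side (-x) of the bolt line. It moves with the guard; shut, it lies at lap x -65, y 26, height 115 mm above the bench. The face is bare but for the keeper.
- keeper (a point): Middle of the keeper, a steel staple on the guard through which the bolt passes: 29 mm wide (x), 13 mm (y), its top 22 mm above the guard's face, this point 9 mm above it; in line with the bolt, 13 mm in from the free edge (guard shut: lap x 0, y 15 mm).
- bolt (a joint): Travel of the bolt in m: 0 = drawn back (start, 0 to 1 mm), 0.036 = home against its stop, through the keeper. Flat bar along lap y at x 0, 16 mm wide, top 14 mm above the deck; slides to +y with about 3 N of friction. With the catch up, a tooth in a notch blocks it (1.5 mm play); a second notch takes the tooth when the bolt is home. Guide staples over it at y -16 and -128 are 18 mm high.
- thumb_piece (a point): Centre of the bolt's upright thumb piece: steel tab 22 mm wide (x), 8 mm thick (y), from 14 to 54 mm above the deck (this point 20 mm below its top). Moves with the bolt; drawn back it lies at lap x 0, y -85, height 149 mm above the bench. Push on its -y face; nothing behind it stands more than 18 mm above the deck.
- catch (a joint): Angle of the spring catch: 0 = up, locking; 0.32 = fully down. Rocker on a pivot along lap y at x 22 mm, 22 mm above the deck: pressing its pad down lifts the tooth, at the other side, out of the bolt's notch. The bolt is free beyond 0.19 rad (pad's middle 5 mm down; full travel there 8.5 mm). About 2 N to start, 6 N fully down; springs back up by itself.
- catch_pad (a point): Middle of the upper face of the catch's pad: dark steel plate 30 mm (x) by 96 mm (y), lying beside the bolt on its +x side, long side along it. Moves with the catch; up, it lies at lap x 49, y -76, height 149 mm above the bench (20 mm below the thumb piece's top). It can be pressed anywhere along its length. A narrow arm up to 29 mm above the deck crosses the bolt at y -33 mm.
- spindle_nut: loose hexagon nut 28 mm across, 12 mm high, on the deck on the robot's side of the bolt; origin under its centre. Leave alone.
- dressing_stick: square abrasive stick 75 x 20 x 20 mm lying on the deck on the robot's side of the bolt; origin under its centre. Leave alone.
- grease_tin: round tin 38 mm across, 27 mm high, on the deck beyond the catch; origin under its centre. Leave alone.
- whetstone: brick-brown stone 180 x 60 x 26 mm lying on the bench to the right; origin under its centre. Leave alone.
- oil_bottle: white bottle 56 mm across, 150 mm high, on the bench to the right; origin under its centre. Leave alone.
- spanner: steel spanner lying on the bench to the right of the machine, 5 to 10 mm thick; origin under its middle. Leave alone.

How it is judged (in metres and radians):
On the way, in this order (a step that is already met when the one before it is completed fails the run):
1. the belt guard is pushed shut (within 0.02 rad) with the bolt still drawn back (value of joint guard below 0.02 rad and value of joint bolt below 0.004 m), for 0.1 s.
2. a finger holds the catch down (beyond 0.19 rad) with the bolt still drawn back (value of joint catch above 0.19 rad and contact force between the fingers and catch above 0.3 N and value of joint bolt below 0.006 m), for 0.1 s.
3. the bolt is home (beyond 33 mm) with a finger still holding the catch down (value of joint catch above 0.19 rad and contact force between the fingers and catch above 0.3 N and value of joint bolt above 0.033 m), for 0.1 s.
At the end, for the whole second after the job is handed in: The guard is shut (within 0.02 rad), the bolt is home (33 mm or more of its 36 mm) and at rest, and the catch has sprung up again (below 0.05 rad), its tooth in the bolt's second notch (value of joint guard below 0.02 rad and value of joint bolt above 0.033 m and value of joint catch below 0.05 rad and velocity of joint bolt below 0.01 m/s); the robot touches nothing.
It fails at once if the catch is let go (below 0.18 rad) with the bolt part-way (8 to 28 mm) (value of joint catch below 0.18 rad and value of joint bolt between 0.008 and 0.028 m).
It fails at once if the guard is lifted (beyond 0.45 rad) (value of joint guard above 0.45 rad).
It fails at once if something that lies about is shifted more than 30 mm or lifted (distance of any of spindle_nut, dressing_stick, grease_tin, whetstone, oil_bottle, spanner from where it was at the start of the episode above 0.03 m).
It also fails if it takes over 51 s, if anything falls off the work surface, if the arm or the gripper's body presses on something with over 40 N, if the wrist force passes 120 N, or if a joint passes its speed limit or range.

## Working session

There is one attempt and no reset: what is moved stays moved. The work goes in short steps, Python scripts to look and compute and a shell command to move; the robot and the scene stay as the last step left them, time stands still between calls to the robot, and variables do not carry over. Pictures are saved under pics/ and viewed, and the job is handed in when it is done.

```bash
mkdir -p pics; ls
cat > h.py <<'E'
import numpy as np, cv2
from station import monitor, snapshot, robot, nets
def f(p): return (p["pixels"].shape[0]/2)/np.tan(np.radians(p["fov_y"])/2)
def cloud(p):
    d=p["depth"]; v,u=np.mgrid[0:384,0:512]; F=f(p)
    c=np.stack([(u-p["cx"])/F*d,(v-p["cy"])/F*d,d],-1)
    return c@np.array(p["attitude"]).T+np.array(p["origin"])
def save(p,n,box=None,s=1.5):
    im=p["pixels"][:,:,::-1]
    if box: im=im[box[1]:box[3],box[0]:box[2]]
    s=min(s,800/im.shape[1],600/im.shape[0])
    cv2.imwrite("pics/"+n,cv2.resize(im,None,fx=s,fy=s,interpolation=cv2.INTER_CUBIC))
E
python3 - <<'E'
from h import *
s=monitor.get_state(); print({k:np.round(v,3).tolist() for k,v in s.items()})
for n in ["scene","side","wrist"]:
    p=snapshot(n); save(p,n+"0.png"); print(n,np.round(p["origin"],3),np.round(p["attitude"],2).tolist())
    c=cloud(p); np.savez(n+"0.npz",c=c,d=p["depth"],px=p["pixels"])
    for l in ["catch","bolt","guard","keeper","thumb_piece","spindle_nut","dressing_stick","grease_tin"]:
        for o in nets.outline_of(p,l)[:1]:
            m=o["mask"]&(p["depth"]>0); print(l,round(o["p"],2),np.round(o["centre"]),m.sum(),np.round(np.median(c[m],0),3) if m.any() else 0)
E
```

```text
pics
{'clock': 0.0, 'joint_pos': [80.535, 14.652, 6.132, -0.027, -81.582, -16.307], 'joint_vel': [0.008, 0.011, -0.046, -0.014, -0.067, 0.016], 'tau': [0.0, -38.663, 23.794, 5.365, -0.006, -0.0], 'tool_pos': [0.239, 0.495, 0.201], 'orientation': [[0.901, -0.435, -0.001], [-0.435, -0.901, -0.002], [0.0, 0.002, -1.0]], 'ft_force': [-0.071, 0.07, 0.504], 'torque': [0.013, -0.062, 0.013], 'finger_gap': 0.085}
scene [ 0.807 -0.544  0.788] [[0.88, 0.38, -0.29], [0.48, -0.7, 0.53], [-0.0, -0.6, -0.8]]
catch 0.71 [293. 169.] 587 [ 0.611 -0.033  0.148]
bolt 0.54 [271. 174.] 337 [ 0.573 -0.056  0.129]
guard 0.66 [297. 123.] 3663 [0.552 0.117 0.135]
keeper 0.89 [299. 122.] 3695 [0.555 0.117 0.135]
thumb_piece 0.52 [272. 168.] 278 [ 0.573 -0.056  0.13 ]
spindle_nut 0.39 [243. 151.] 96 [ 0.467 -0.018  0.126]
dressing_stick 0.95 [231. 176.] 298 [ 0.489 -0.109  0.133]
grease_tin 0.63 [319. 177.] 256 [ 0.674 -0.031  0.141]
side [ 0.49  -0.616  0.785] [[1.0, -0.07, 0.05], [-0.08, -0.77, 0.64], [-0.01, -0.64, -0.77]]
catch 0.97 [284. 170.] 541 [ 0.613 -0.041  0.149]
bolt 0.82 [265. 175.] 307 [ 0.569 -0.055  0.13 ]
guard 0.86 [250. 132.] 3544 [0.545 0.116 0.136]
keeper 0.66 [246. 126.] 3524 [0.544 0.117 0.136]
thumb_piece 0.71 [264. 175.] 272 [ 0.57  -0.055  0.13 ]
spindle_nut 0.48 [266. 177.] 273 [ 0.569 -0.055  0.13 ]
dressing_stick 0.78 [228. 201.] 410 [ 0.482 -0.108  0.134]
grease_tin 0.73 [307. 164.] 241 [ 0.67  -0.031  0.141]
wrist [0.305 0.464 0.374] [[-0.44, -0.86, -0.26], [-0.9, 0.42, 0.13], [0.0, 0.29, -0.96]]
```

Run:
```python
from h import *
for n in ["scene","side"]:
    a=np.load(n+"0.npz"); px=a["px"][60:260,150:400]
    cv2.imwrite(f"pics/{n}z.png",cv2.resize(px[:,:,::-1],None,fx=3,fy=3,interpolation=cv2.INTER_CUBIC))
```

```text
(no output)
```

View pics/scene0.png

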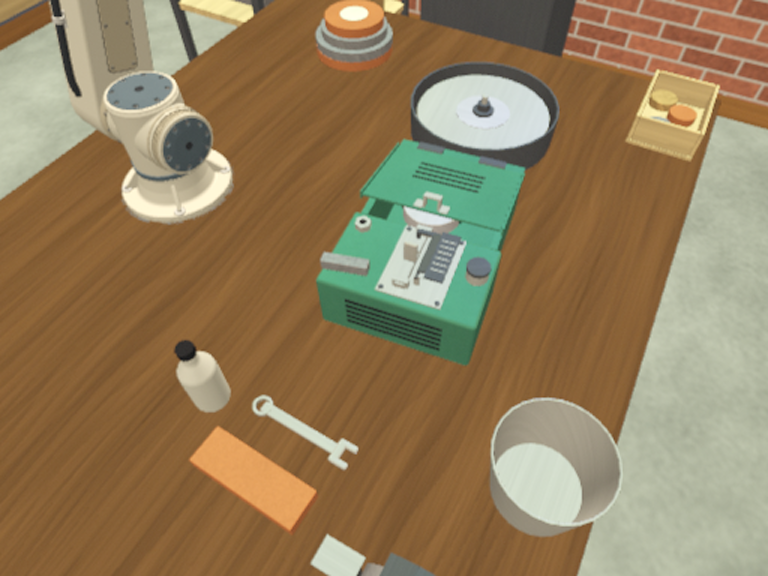

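```bash
sleep 1
```

```text
(no output)
```

View pics/scenez.png

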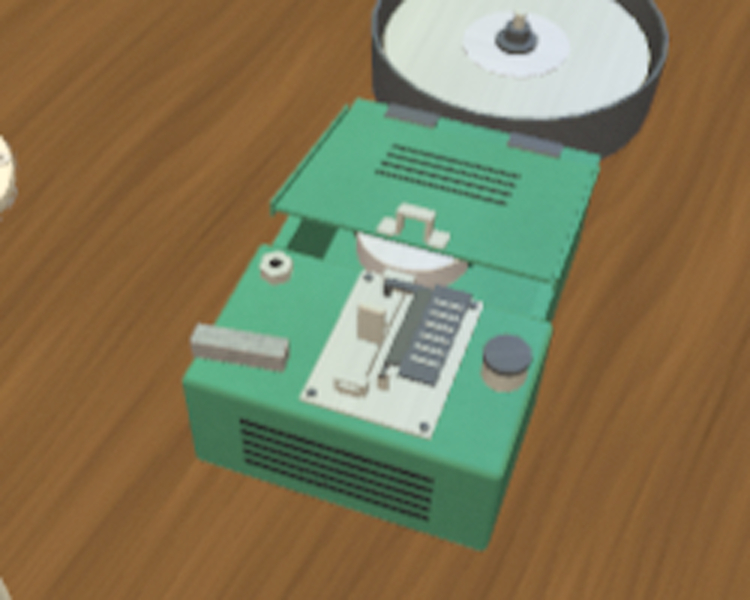

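View pics/sidez.png

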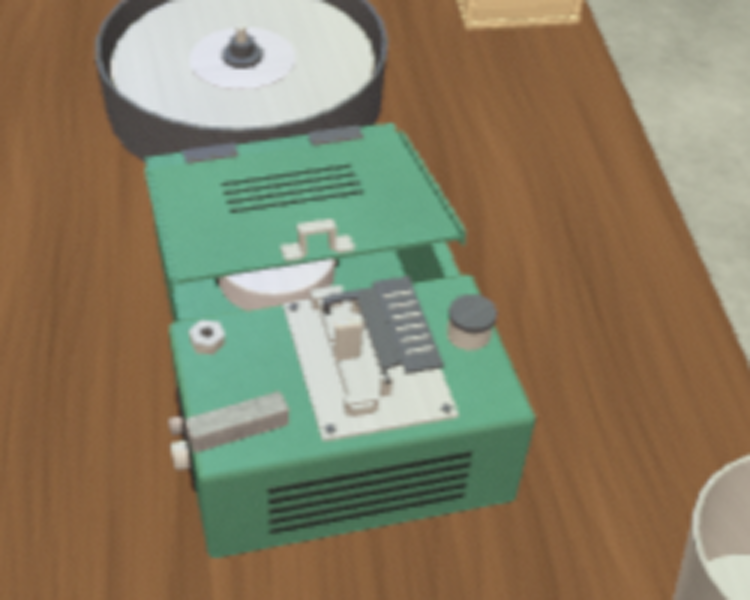

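```bash
cat > fit.py <<'E'
from h import *
pts=[];px=[]
for n in ["scene","side"]:
    a=np.load(n+"0.npz"); c=a["c"][a["d"]>0]; q=a["px"][a["d"]>0].astype(float)
    m=(c[:,0]>.3)&(c[:,0]<.8)&(c[:,1]>-.25)&(c[:,1]<.5)&(c[:,2]>.03); pts.append(c[m]);px.append(q[m])
from scipy.optimize import minimize
def green(q): return (q[:,1]>q[:,0]*1.25)
for i in (0,1):
    c=pts[i];g=green(px[i]); d=c[g&(abs(c[:,2]-.115)<.005)&(c[:,1]<.08)]
    print(i,len(d),np.median(d[:,2]))
    H=cv2.convexHull(d[:,:2].astype(np.float32)); r=cv2.minAreaRect(H); print(r)
    # pan disc circle centre
    k=c[(abs(c[:,2]-.142)<.004)&(c[:,1]>.2)]
    print('pan',len(k), cv2.minEnclosingCircle(k[:,:2].astype(np.float32)))
    # right face of green case (near-camera)
    f_=c[g&(c[:,2]>.04)&(c[:,2]<.1)&(c[:,1]<-.08)]
    (vx,vy,x0,y0)=cv2.fitLine(f_[:,:2].astype(np.float32),cv2.DIST_HUBER,0,.01,.01).ravel(); print('face',len(f_),np.arctan2(vy,vx),x0,y0)
E
python3 fit.py
```

```text
0 3014 0.11439738605506755
((0.569754958152771, -0.03398030996322632), (0.2587815821170807, 0.19747745990753174), 7.209426403045654)
pan 6 ((0.5120891332626343, 0.38982775807380676), 0.00662502646446228)
face 1334 0.13325809 0.584213 -0.12993985
1 2965 0.11487023133900975
((0.5656086206436157, -0.021584585309028625), (0.2579334080219269, 0.222459077835083), 7.405853748321533)
pan 9 ((0.5100517272949219, 0.38654202222824097), 0.004769844003021717)
face 1461 0.13269894 0.58883697 -0.12816736
```

```bash
cat >> fit.py <<'E'
print('----')
t=.130; ex=np.array([np.cos(t),np.sin(t)]); ey=np.array([-np.sin(t),np.cos(t)])
for i in (0,1):
    c=pts[i];g=green(px[i]); d=c[g&(abs(c[:,2]-.115)<.005)]
    X=d[:,:2]@ex; Y=d[:,:2]@ey
    dk=Y<.0
    print('x ext',np.percentile(X[dk],[0.3,1,99,99.7]), 'ymin',np.percentile(Y,[.3,1]))
    f_=c[g&(c[:,2]>.04)&(c[:,2]<.1)&(c[:,1]<-.08)]; print('face Y',np.median(f_[:,:2]@ey))
    x0=(np.percentile(X[dk],.5)+np.percentile(X[dk],99.5))/2; y0=np.median(f_[:,:2]@ey)+.164
    O=x0*ex+y0*ey; print('O',x0,y0,O)
    L=np.c_[(c[:,:2]-O)@ex,(c[:,:2]-O)@ey,c[:,2]]
    m=(abs(L[:,0])<.03)&(L[:,1]>-.13)&(L[:,1]<-.05)&(L[:,2]>.16); print('thumb top',m.sum(),np.round(np.min(L[m],0),3),np.round(np.max(L[m],0),3),np.median(L[m],0).round(3))
    m=(L[:,0]>.03)&(L[:,0]<.075)&(L[:,1]>-.14)&(L[:,1]<-.01)&(L[:,2]>.143)&(L[:,2]<.158); print('pad',m.sum(),np.percentile(L[m],[2,50,98],axis=0).round(3).tolist())
    m=(abs(L[:,0])<.1)&(L[:,1]>.01)&(L[:,1]<.18)&g&(L[:,2]>.118)
    k=np.polyfit(L[m][:,1],L[m][:,2],1);print('guard slope',k, 'angle',-np.arctan(k[0]), 'z edge',np.polyval(k,.01))
    m=(abs(L[:,0])<.03)&(L[:,1]>-.01)&(L[:,1]<.05)&(L[:,2]>np.polyval(k,L[:,1])+.012); print('keeper',m.sum(),np.percentile(L[m],[2,50,98],axis=0).round(3).tolist())
    m=(abs(L[:,0])<.12)&(L[:,1]>-.15)&(L[:,1]<-.02)&(L[:,2]>.12)&~g
    import itertools
    for nm,b in dict(nut=(-.12,-.06,-.06,-.0),stick=(-.14,-.04,-.16,-.05),tin=(.075,.13,-.12,-.01)).items():
        mm=(L[:,0]>b[0])&(L[:,0]<b[1])&(L[:,1]>b[2])&(L[:,1]<b[3])&(L[:,2]>.12)&(L[:,2]<.16)&~g
        print(nm,mm.sum(),np.percentile(L[mm],[2,50,98],axis=0).round(3).tolist())
E
python3 fit.py | sed -n '/----/,$p'
```

```text
----
x ext [0.43221267 0.43423012 0.68779404 0.68878064] ymin [-0.20483824 -0.20407326]
face Y -0.20450623192605258
O 0.5605949852265528 -0.04050623192605257 [0.56111562 0.03250781]
thumb top 45 [-0.012 -0.091  0.16 ] [ 0.01  -0.082  0.17 ] [-0.001 -0.087  0.166]
pad 481 [[0.031, -0.124, 0.146], [0.047, -0.079, 0.149], [0.063, -0.03, 0.151]]
guard slope [-0.19403674  0.15154195] angle 0.19165513598236594 z edge 0.14960158277385677
keeper 63 [[-0.015, 0.013, 0.16], [-0.001, 0.02, 0.169], [0.013, 0.029, 0.172]]
nut 79 [[-0.113, -0.046, 0.121], [-0.102, -0.037, 0.127], [-0.091, -0.022, 0.129]]
stick 324 [[-0.129, -0.14, 0.121], [-0.094, -0.13, 0.134], [-0.058, -0.115, 0.137]]
tin 240 [[0.088, -0.088, 0.121], [0.104, -0.078, 0.141], [0.12, -0.055, 0.144]]
x ext [0.42964253 0.4309367  0.68417421 0.68613283] ymin [-0.20450888 -0.20360026]
face Y -0.2034695556139177
O 0.5576593023857846 -0.039469555613917684 [0.55807032 0.03315518]
thumb top 45 [-0.01 -0.09  0.16] [ 0.012 -0.082  0.171] [ 0.001 -0.088  0.167]
pad 476 [[0.031, -0.123, 0.146], [0.048, -0.08, 0.149], [0.064, -0.03, 0.151]]
guard slope [-0.19260171  0.15204012] angle 0.1902718078586212 z edge 0.15011410747777154
keeper 62 [[-0.014, 0.013, 0.162], [-0.0, 0.02, 0.169], [0.015, 0.029, 0.172]]
nut 89 [[-0.112, -0.046, 0.121], [-0.101, -0.037, 0.127], [-0.09, -0.023, 0.13]]
stick 372 [[-0.129, -0.14, 0.121], [-0.093, -0.131, 0.134], [-0.057, -0.115, 0.137]]
tin 219 [[0.088, -0.088, 0.121], [0.104, -0.078, 0.141], [0.121, -0.055, 0.144]]
```

```bash
cat > st.py <<'E'
import sys
from h import *
O=np.array([.5596,.0328,0]); t=.132
RL=np.array([[np.cos(t),-np.sin(t),0],[np.sin(t),np.cos(t),0],[0,0,1]])
def main(tgt=None):
    s=monitor.get_state(); R=np.array(s["orientation"]); p=np.array(s["tool_pos"])
    print("t",round(s["clock"],2),"tcp",p.round(4),"lap mm",(1000*RL.T@(p-O)).round(1),"F",np.round(s["ft_force"],1),"gap",round(s["finger_gap"],4),"tilt",R[:,2].round(3))
    y=R[:,1]; a=np.arctan2(y[1],y[0]); want=t+np.pi; print("turn needed about tool z",round(-((want-a+np.pi)%(2*np.pi)-np.pi),4))
    if tgt is not None: print("tool shift",(R.T@(O+RL@np.array(tgt)/1-p)).round(4))
if __name__=="__main__": main([float(v)/1000 for v in sys.argv[1:4]] if len(sys.argv)>3 else None)
E
python3 -m pendant '[[0,0,-0.01,0.14],[0,0,-0.01,0.14],[0,0,-0.01,0.14],[0,0,-0.01,0.14],[0,0,-0.01,0.14],[0,0,-0.01,0.14],[0,0,-0.01,0.14],[0,0,0,0]]' 0.035 20
python3 st.py -65 26 230
```

```text
clock: 2.15
tool_pos: [0.239, 0.4949, 0.2743]
orientation: [[0.102, -0.995, -0.0], [-0.995, -0.102, -0.001], [0.001, 0.0, -1.0]]
ft_force: [-1.0, -0.1, -0.3]
finger_gap: 0.0352
t 2.15 tcp [0.239  0.4949 0.2743] lap mm [-257.   500.3  274.3] F [-1.  -0.1 -0.3] gap 0.0352 tilt [-0.    -0.001 -1.   ]
turn needed about tool z -0.0298
tool shift [ 0.4683 -0.206   0.0448]
```

```bash
python3 -m pendant '[[0.0,0,0,-0.03],[0.04,-0.018,0,0],[0.04,-0.018,0,0],[0.04,-0.018,0,0],[0.04,-0.018,0,0],[0.04,-0.018,0,0],[0.04,-0.018,0,0],[0.04,-0.018,0,0],[0.04,-0.018,0,0],[0.04,-0.018,0,0],[0.04,-0.018,0,0],[0,0,0,0]]' >/dev/null
python3 st.py -65 26 180
```

```text
t 3.35 tcp [0.4856 0.1137 0.2659] lap mm [-62.7  90.  265.9] F [ 0.5  0.5 -0.6] gap 0.0352 tilt [-0.009 -0.01  -1.   ]
turn needed about tool z 0.0667
tool shift [0.063  0.0057 0.0865]
```

```bash
python3 -m pendant '[[0,0,0,0.065],[0.03,0.003,0.02,0],[0.03,0.003,0.02,0],[0,0,0.02,0],[0,0,0,0]]' >/dev/null
python3 st.py -65 26 160
python3 - <<'E'
from h import *
p=snapshot("scene"); save(p,"a1.png",(150,60,400,260),3); print(monitor.get_state()["joint_pos"])
E
```

```text
t 3.85 tcp [0.4863 0.0498 0.2012] lap mm [-70.5  26.5 201.2] F [-0.5  0.7  0.4] gap 0.0349 tilt [-0.013 -0.011 -1.   ]
turn needed about tool z 0.0181
tool shift [ 0.0002 -0.006   0.0411]
[ 24.48779421   8.24923124  -1.84042422   0.32586102 -80.69741588
 -15.93126076]
```

View pics/a1.png

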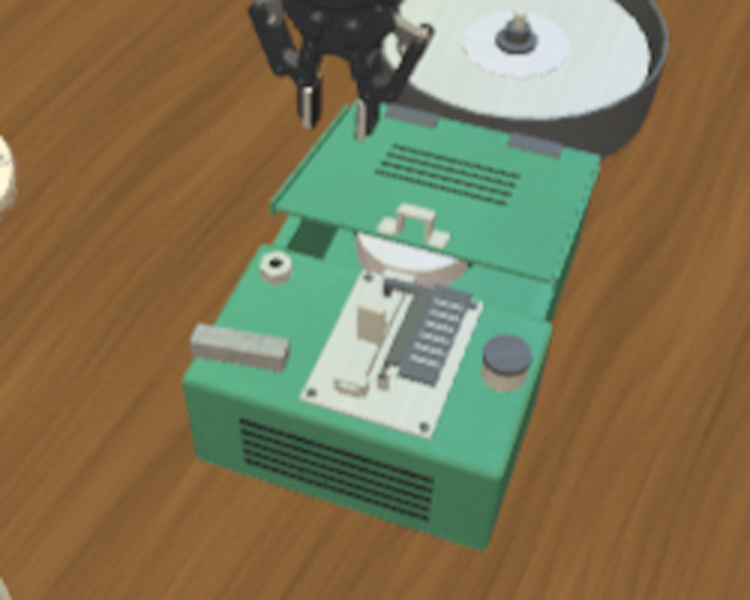

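```bash
cat > fing.py <<'E'
from st import *
s=monitor.get_state(); R=np.array(s["orientation"]); p=np.array(s["tool_pos"])
for n in ("scene","side"):
    q=snapshot(n); c=cloud(q)[q["depth"]>0]; T=(c-p)@R
    m=(abs(T[:,0])<.03)&(abs(T[:,1])<.06)&(T[:,2]>-.03)&(T[:,2]<.008)&(q["depth"][q["depth"]>0]<1.2)
    for sg in (-1,1):
        k=T[m&(T[:,1]*sg>0)]; 
        if len(k): print(n,sg,len(k),(1000*np.percentile(k,[3,50,97],axis=0)).round(1).tolist())
E
python3 fing.py
```

```text
scene 1 1 [[4.7, 16.9, -28.6], [4.7, 16.9, -28.6], [4.7, 16.9, -28.6]]
```

```bash
sed -i 's/T\[:,2\]>-.03)&(T\[:,2\]<.008)/T[:,2]>-.045)\&(T[:,2]<.02)/; s/abs(T\[:,0\])<.03/abs(T[:,0])<.05/; s/&(q\["depth"\]\[q\["depth"\]>0\]<1.2)//' fing.py; python3 fing.py
```

```text
scene -1 26 [[2.1, -32.1, -44.6], [9.8, -25.1, -40.1], [11.8, -20.1, -31.2]]
scene 1 35 [[-11.0, 15.9, -44.9], [6.5, 16.9, -38.8], [13.5, 27.8, -31.9]]
side -1 24 [[-5.4, -29.8, -44.5], [8.3, -20.3, -39.5], [11.8, -18.1, -31.9]]
side 1 22 [[3.6, 17.8, -44.4], [8.7, 23.1, -40.4], [11.7, 29.6, -34.0]]
```

Run:
```python
from st import *
s=monitor.get_state(); R=np.array(s["orientation"]); p=np.array(s["tool_pos"])
q=snapshot("scene"); c=cloud(q); T=(c-p)@R
for (u,v) in [(252,86),(252,90),(252,94),(252,97),(252,100),(270,96),(270,100),(270,103)]: print(u,v,q["depth"][v,u].round(3),(T[v,u]*1000).round(1))
w=np.array(q["attitude"]).T@(p-np.array(q["origin"])); print(f(q)*w[:2]/w[2]+[q["cx"],q["cy"]])
save(q,"a2.png",(220,50,320,130),8)
```

```text
252 86 0.806 [ 15.1  21.8 -76.9]
252 90 0.824 [  8.   24.8 -60.3]
252 94 0.833 [  7.8  25.  -49. ]
252 97 0.84 [  7.8  25.1 -40.5]
252 100 1.213 [-266.   132.3  204.9]
270 96 0.816 [ 10.3 -19.1 -57.2]
270 100 0.823 [ 11.6 -19.8 -47.3]
270 103 0.829 [ 12.1 -20.2 -39.3]
[263.233036  111.0738419]
```

View pics/a2.png

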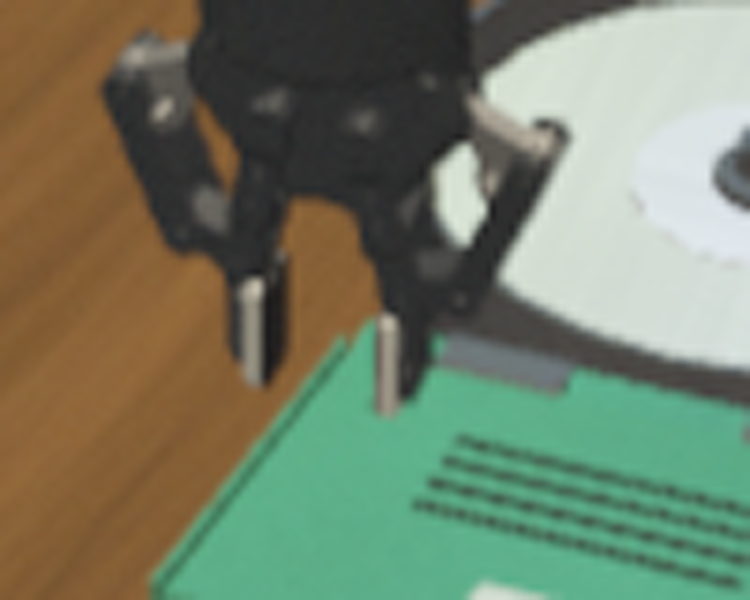

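```bash
python3 -m pendant '[[0,-0.006,0.02,0.018],[0,0,0.02,0],[0,0,0.005,0],[0,0,0,0]]' >/dev/null; python3 st.py -65 26 150; python3 fing.py
python3 - <<'E'
from h import *
p=snapshot("side"); save(p,"a3.png",(150,60,400,260),3)
E
```

```text
t 4.55 tcp [0.4974 0.0538 0.1629] lap mm [-58.9  29.  162.9] F [-0.1 -0.7  0.2] gap 0.0351 tilt [ 0.002 -0.007 -1.   ]
turn needed about tool z 0.0029
tool shift [0.0029 0.0061 0.0129]
scene -1 293 [[-14.3, -58.3, -41.9], [9.8, -29.9, 14.3], [24.9, -2.0, 19.6]]
scene 1 260 [[-16.4, 2.4, -41.5], [7.8, 26.6, 15.7], [24.5, 57.2, 19.8]]
side -1 319 [[-20.5, -57.9, -41.4], [7.9, -29.6, 13.9], [23.4, -2.0, 19.7]]
side 1 292 [[-21.2, 2.2, -40.7], [4.9, 29.2, 15.4], [23.4, 58.2, 19.6]]
```

View pics/a3.png

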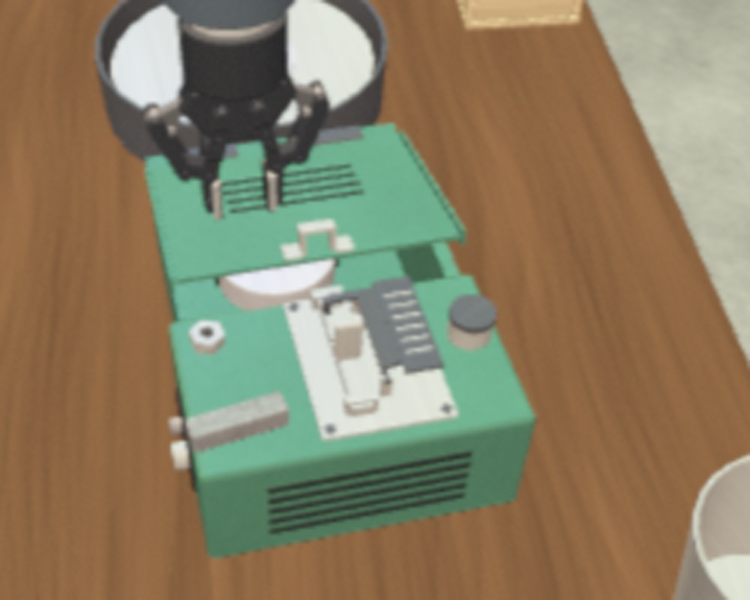

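```bash
python3 -m pendant '[[0,0.006,0.01,0],[0,0,0,0]]'; python3 st.py -65 26 150;python3 -m pendant '[[0,0,0.01,0],[0,0,0,0]]'; python3 st.py -65 26 150
```

```text
clock: 4.9
tool_pos: [0.4931, 0.0534, 0.1555]
orientation: [[0.135, -0.991, 0.007], [-0.991, -0.135, -0.005], [0.006, -0.006, -1.0]]
ft_force: [1.3, 0.0, -0.3]
finger_gap: 0.0352
t 4.9 tcp [0.4931 0.0534 0.1555] lap mm [-63.3  29.2 155.5] F [ 1.3  0.  -0.3] gap 0.0352 tilt [ 0.007 -0.005 -1.   ]
turn needed about tool z 0.003
tool shift [0.0031 0.0018 0.0055]
clock: 5.1
tool_pos: [0.4942, 0.0536, 0.1464]
orientation: [[0.135, -0.991, 0.01], [-0.991, -0.135, -0.004], [0.006, -0.009, -1.0]]
ft_force: [-0.1, 0.1, -0.5]
finger_gap: 0.0352
t 5.1 tcp [0.4942 0.0536 0.1464] lap mm [-62.1  29.2 146.4] F [-0.1  0.1 -0.5] gap 0.0352 tilt [ 0.01  -0.004 -1.   ]
turn needed about tool z 0.0033
tool shift [ 0.0032  0.0029 -0.0036]
```

```bash
for i in 1 ; do python3 -m pendant '[[0.003,0.002,0.006,0],[0,0,0.005,0],[0,0,0,0]]' | egrep 'pos|force'; done; python3 -m pendant '[[0,0,0.006,0],[0,0,0.0,0]]' | egrep 'pos|force';python3 -m pendant '[[0,0,0.006,0],[0,0,0.0,0]]' | egrep 'pos|force'
python3 - <<'E'
from h import *
p=snapshot("side"); save(p,"a4.png",(150,60,400,260),3)
E
```

```text
tool_pos: [0.4932, 0.05, 0.135]
ft_force: [0.1, 1.0, -0.5]
tool_pos: [0.4933, 0.0499, 0.1284]
ft_force: [-1.2, 0.1, -0.7]
tool_pos: [0.4934, 0.0499, 0.1218]
ft_force: [0.7, 0.1, -0.3]
```

View pics/a4.png

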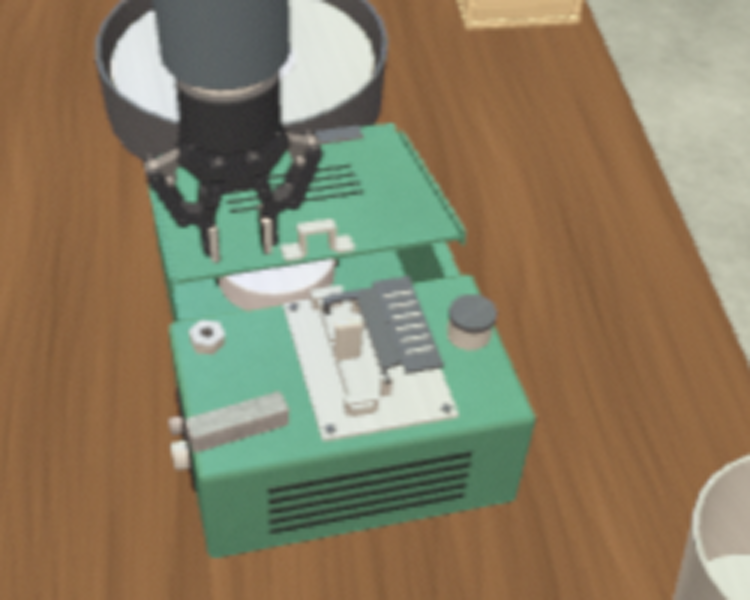

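```bash
for i in 1;do python3 -m pendant '[[0,0,0.005,0],[0,0,0.0,0]]' | egrep 'pos|force';python3 -m pendant '[[0,0,0.004,0],[0,0,0.0,0]]' | egrep 'pos|force';python3 -m pendant '[[0,0,0.004,0],[0,0,0.0,0]]' | egrep 'pos|force';python3 -m pendant '[[0,0,0.004,0],[0,0,0.0,0]]' | egrep 'pos|force';  done; python3 st.py -65 26 100; python3 fing.py
```

```text
tool_pos: [0.4947, 0.0499, 0.1177]
ft_force: [0.2, 0.2, -0.1]
tool_pos: [0.4951, 0.0496, 0.114]
ft_force: [-0.9, 0.8, 0.6]
tool_pos: [0.4953, 0.0493, 0.11]
ft_force: [0.3, 0.3, 0.3]
tool_pos: [0.4955, 0.0491, 0.1058]
ft_force: [0.4, -0.0, 0.3]
t 6.65 tcp [0.4955 0.0491 0.1058] lap mm [-61.4  24.6 105.8] F [ 0.4 -0.   0.3] gap 0.035 tilt [ 0.015 -0.006 -1.   ]
turn needed about tool z 0.0042
tool shift [-0.0014  0.0037  0.0058]
scene -1 451 [[-44.3, -57.3, -40.2], [11.6, -31.9, -26.0], [47.7, -1.1, -7.2]]
scene 1 501 [[-43.7, 2.0, -39.3], [7.9, 28.7, -26.5], [46.6, 58.4, 4.6]]
side -1 503 [[-44.6, -57.8, -39.2], [11.3, -28.2, -26.2], [48.0, -1.4, -7.5]]
side 1 540 [[-44.0, 1.6, -33.3], [6.8, 34.2, -27.0], [47.4, 59.0, -4.3]]
```

```bash
cat > guard.py <<'E'
from st import *
import sys
for n in ("scene","side"):
    q=snapshot(n); ok=q["depth"]>0; c=cloud(q)[ok]; px=q["pixels"][ok].astype(float)
    L=(c-O)@RL; g=px[:,1]>px[:,0]*1.25
    m=g&(L[:,0]>.03)&(L[:,0]<.11)&(L[:,1]>.02)&(L[:,1]<.18)&(L[:,2]>.1)
    k=np.polyfit(L[m][:,1],L[m][:,2],1); print(n,'guard angle',-np.arctan(k[0]).round(4),'z at 26:',np.polyval(k,.026).round(4))
    m=(abs(L[:,0])<.03)&(L[:,1]>-.13)&(L[:,1]<-.03)&(L[:,2]>.16)&(L[:,2]<.175); 
    if m.any(): print(' thumb',m.sum(),np.median(L[m],0).round(4))
    m=~g&(L[:,0]>.03)&(L[:,0]<.066)&(L[:,1]>-.125)&(L[:,1]<-.03)&(L[:,2]>.13)&(L[:,2]<.155);
    if m.sum()>20:
        A=np.c_[L[m][:,0]-.049,np.ones(m.sum())]; s=np.linalg.lstsq(A,L[m][:,2],rcond=None)[0]; print(' pad slope,z',m.sum(),s.round(4))
    save(q,(sys.argv[1] if len(sys.argv)>1 else "g")+n+".png",(180,90,360,230),4.2)
E
python3 guard.py b
```

```text
scene guard angle 0.1191 z at 26: 0.134
 thumb 44 [ 0.0002 -0.088   0.166 ]
 pad slope,z 481 [0.0139 0.1485]
side guard angle 0.1116 z at 26: 0.1339
 thumb 46 [-0.0018 -0.0868  0.1666]
 pad slope,z 440 [0.0177 0.149 ]
```

View pics/bside.png

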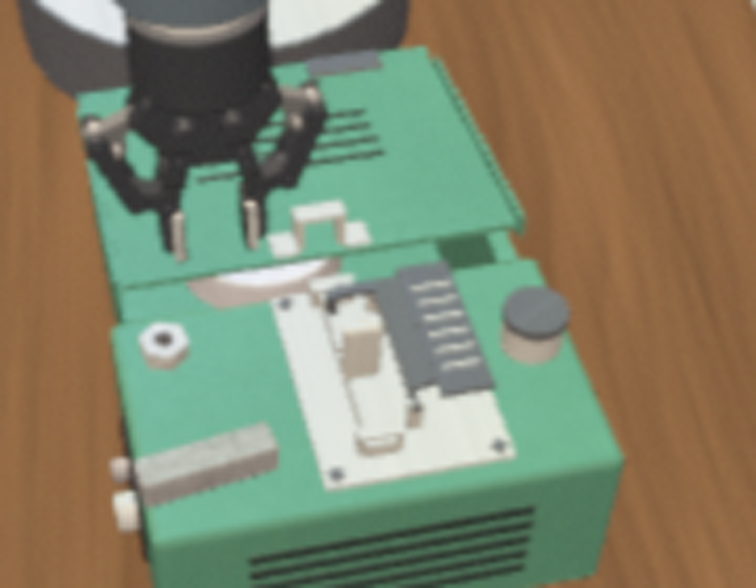

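```bash
python3 -m pendant '[[0,0,0.005,0],[0,0,0.005,0],[0,0,0.0,0]]' | egrep 'pos|force';python3 -m pendant '[[0,0,0.004,0],[0,0,0.0,0]]' | egrep 'pos|force';python3 -m pendant '[[0,0,0.003,0],[0,0,0.0,0]]' | egrep 'pos|force';python3 guard.py c
```

```text
tool_pos: [0.4958, 0.0486, 0.0959]
ft_force: [-0.4, -0.0, 0.8]
tool_pos: [0.4958, 0.0486, 0.0914]
ft_force: [-0.1, 0.6, 0.6]
tool_pos: [0.4958, 0.0487, 0.0881]
ft_force: [-0.0, -0.6, -1.1]
scene guard angle 0.0155 z at 26: 0.117
 thumb 44 [ 0.0006 -0.0876  0.167 ]
 pad slope,z 484 [0.0134 0.1485]
side guard angle 0.0151 z at 26: 0.1175
 thumb 45 [-0.002  -0.0869  0.1669]
 pad slope,z 443 [0.0076 0.1489]
```

```bash
python3 -m pendant '[[0,0,0.002,0],[0,0,0.0,0]]' | egrep 'pos|force';python3 -m pendant '[[0,0,0.002,0]]' | egrep 'pos|force';python3 -m pendant '[[0,0,0.0,0]]' | egrep 'pos|force';python3 guard.py d; python3 -c "
from h import *
s=monitor.get_state();print(s['tau'],s['torque'])"
```

```text
tool_pos: [0.4957, 0.0489, 0.0862]
ft_force: [-0.6, -0.3, -0.1]
tool_pos: [0.496, 0.0489, 0.085]
ft_force: [-9.1, 2.2, 22.8]
tool_pos: [0.4959, 0.049, 0.0854]
ft_force: [-0.5, -1.2, 0.9]
scene guard angle -0.0015 z at 26: 0.1143
 thumb 41 [ 0.0002 -0.0879  0.1664]
 pad slope,z 478 [0.0103 0.1485]
side guard angle -0.001 z at 26: 0.1149
 thumb 48 [-0.0011 -0.0873  0.1667]
 pad slope,z 443 [0.0188 0.1491]
[-2.61754040e-01 -3.16559851e+01  2.05953902e+01  4.65280697e+00
  6.82339724e-01  9.85465071e-03] [0.18227211 0.78648512 0.01891675]
```

```bash
python3 -m pendant '[[0,0,-0.02,0],[0,0,-0.03,0],[0,0,-0.03,0],[0,0,-0.01,0],[0,0,0,0]]' | egrep 'pos|force'; python3 st.py 24.5 -106 165;python3 guard.py e; sed -i 's/T\[:,2\]<.02/T[:,2]<-.026/' fing.py; python3 fing.py
```

```text
tool_pos: [0.493, 0.0498, 0.1752]
ft_force: [-0.5, 0.1, -0.6]
t 8.65 tcp [0.493  0.0498 0.1752] lap mm [-63.8  25.6 175.2] F [-0.5  0.1 -0.6] gap 0.0355 tilt [ 0.011 -0.006 -1.   ]
turn needed about tool z 0.004
tool shift [ 0.1319 -0.0876  0.012 ]
scene guard angle -0.0006 z at 26: 0.1144
 thumb 46 [ 0.001  -0.0878  0.1666]
 pad slope,z 485 [0.0063 0.1485]
side guard angle -0.0008 z at 26: 0.1149
 thumb 43 [-0.0003 -0.0872  0.1675]
 pad slope,z 444 [0.0075 0.1489]
scene -1 25 [[-1.1, -32.0, -44.1], [9.0, -25.1, -39.1], [13.4, -19.5, -31.7]]
scene 1 36 [[-11.1, 15.9, -44.7], [6.9, 16.8, -38.9], [12.2, 27.5, -30.3]]
side -1 28 [[-10.2, -30.7, -44.8], [8.1, -20.6, -39.4], [11.9, -17.3, -30.9]]
side 1 22 [[2.1, 19.1, -44.5], [8.9, 24.0, -39.2], [11.5, 30.1, -31.3]]
```

```bash
python3 -m pendant '[[0.022,-0.0145,0,0],[0.022,-0.0145,0,0],[0.022,-0.0145,0,0],[0.022,-0.0145,0,0],[0.022,-0.0145,0,0],[0.022,-0.0145,0,0],[0,0,0,0]]' | egrep 'pos|force'; python3 st.py 25 -107 165
```

```text
tool_pos: [0.5949, -0.0738, 0.1635]
ft_force: [-0.4, 0.0, -0.0]
t 9.55 tcp [ 0.5949 -0.0738  0.1635] lap mm [  21.  -110.3  163.5] F [-0.4  0.  -0. ] gap 0.0346 tilt [-0.01  -0.009 -1.   ]
turn needed about tool z 0.0062
tool shift [-0.0033 -0.004  -0.0016]
```

```bash
python3 -m pendant '[[-0.003,-0.004,0,0.006],[0,0,0.01,0],[0,0,0,0]]' | egrep 'pos|force'; python3 st.py 25 -107 120; python3 guard.py f; python3 fing.py
```

```text
tool_pos: [0.5969, -0.0693, 0.1495]
ft_force: [-0.4, 0.3, 0.1]
t 9.85 tcp [ 0.5969 -0.0693  0.1495] lap mm [  23.5 -106.1  149.5] F [-0.4  0.3  0.1] gap 0.0349 tilt [-0.016 -0.008 -1.   ]
turn needed about tool z -0.0009
tool shift [ 0.0007 -0.002   0.0294]
scene guard angle 0.0006 z at 26: 0.1145
 thumb 16 [ 0.0076 -0.0882  0.1668]
 pad slope,z 302 [0.007  0.1485]
side guard angle 0.002 z at 26: 0.1151
 thumb 27 [-0.0061 -0.0869  0.166 ]
 pad slope,z 394 [0.0077 0.1489]
scene -1 25 [[-2.5, -31.7, -44.7], [9.5, -24.9, -40.3], [13.2, -18.8, -33.2]]
scene 1 30 [[-5.7, 16.1, -44.3], [7.9, 17.6, -37.9], [12.8, 28.2, -29.8]]
side -1 32 [[-6.7, -29.5, -44.4], [6.8, -18.4, -39.4], [11.7, -17.5, -31.8]]
side 1 27 [[-2.6, 17.7, -44.9], [8.0, 23.4, -41.2], [11.6, 30.0, -33.3]]
```

View pics/fside.png

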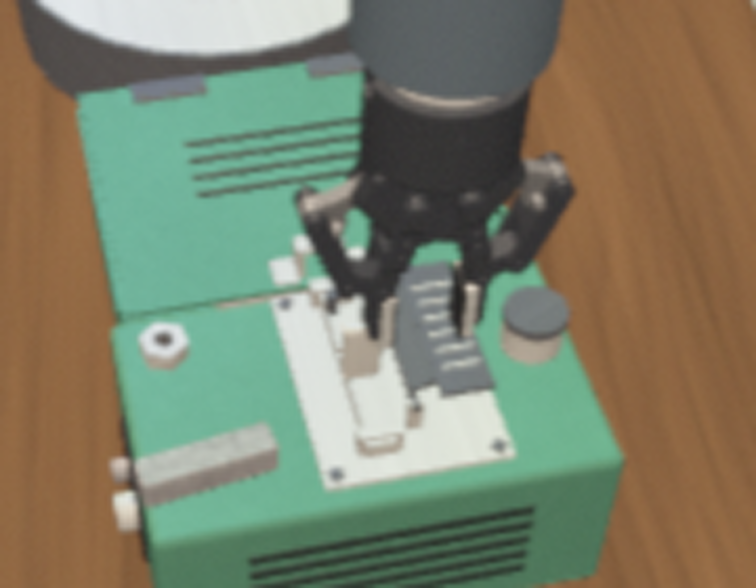

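View pics/fscene.png

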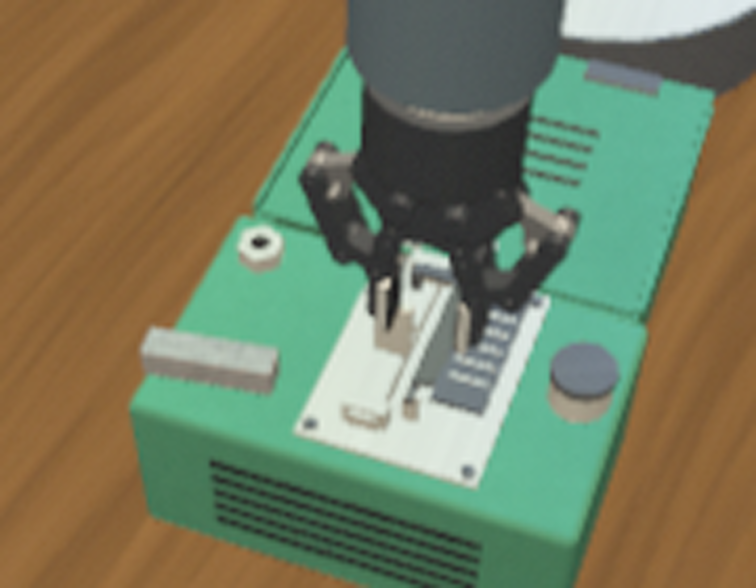

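```bash
python3 -m pendant '[[0.002,-0.002,0.01,0],[0,0,0.01,0],[0,0,0,0]]' | egrep 'pos|force'; python3 st.py 25 -108 120; python3 guard.py g
```

```text
tool_pos: [0.6006, -0.0713, 0.1315]
ft_force: [0.1, 1.4, -1.1]
t 10.35 tcp [ 0.6006 -0.0713  0.1315] lap mm [  26.9 -108.6  131.5] F [ 0.1  1.4 -1.1] gap 0.0349 tilt [-0.009 -0.008 -1.   ]
turn needed about tool z -0.0
tool shift [-0.0007  0.0018  0.0115]
scene guard angle -0.0003 z at 26: 0.1144
 thumb 29 [ 0.0095 -0.1131  0.1681]
 pad slope,z 225 [0.0141 0.1484]
side guard angle 0.001 z at 26: 0.1153
 thumb 43 [-0.0022 -0.0891  0.1677]
 pad slope,z 319 [0.0029 0.149 ]
```

View pics/gside.png

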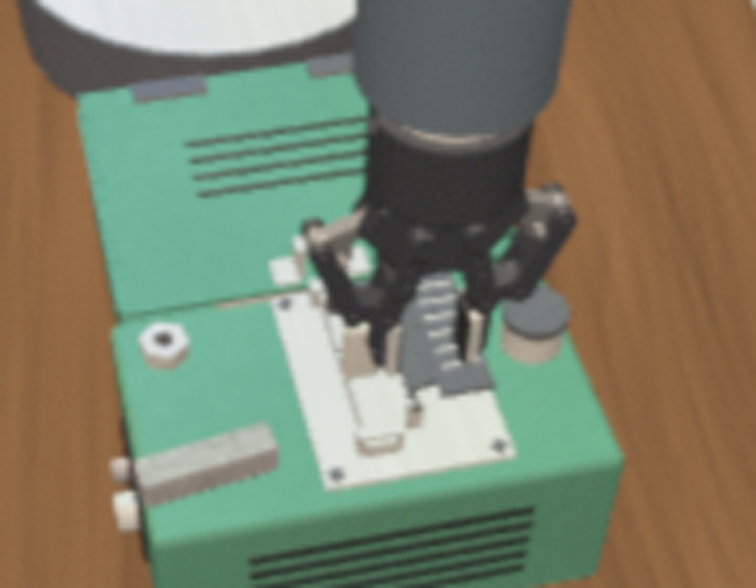

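```bash
python3 -m pendant '[[0,0.003,0.005,0],[0,0,0.005,0],[0,0,0.001,0]]' | egrep 'pos|force'; python3 -m pendant '[[0,0,0.003,0]]' | egrep 'pos|force';python3 st.py 24 -108 113;python3 -m pendant '[[0,0,0.003,0]]' | egrep 'pos|force'; python3 st.py 24 -108 113; python3 guard.py i
```

```text
tool_pos: [0.5984, -0.0721, 0.1217]
ft_force: [-0.5, -0.2, -0.0]
tool_pos: [0.5986, -0.0722, 0.1189]
ft_force: [0.6, -0.1, 2.6]
t 10.85 tcp [ 0.5986 -0.0722  0.1189] lap mm [  24.9 -109.2  118.9] F [ 0.6 -0.1  2.6] gap 0.0348 tilt [-0.005 -0.009 -1.   ]
turn needed about tool z 0.0001
tool shift [-0.0013  0.0008  0.0059]
tool_pos: [0.5997, -0.0722, 0.1166]
ft_force: [1.4, 1.4, 4.3]
t 10.95 tcp [ 0.5997 -0.0722  0.1166] lap mm [  26.  -109.3  116.6] F [1.4 1.4 4.3] gap 0.035 tilt [-0.002 -0.009 -1.   ]
turn needed about tool z 0.0004
tool shift [-0.0014  0.0019  0.0036]
scene guard angle 0.0009 z at 26: 0.1145
 thumb 48 [ 0.0078 -0.1156  0.1672]
 pad slope,z 206 [-0.0612  0.1458]
side guard angle 0.0019 z at 26: 0.1153
 thumb 38 [-0.0002 -0.1162  0.1677]
 pad slope,z 245 [-0.0953  0.1462]
```

View pics/iside.png

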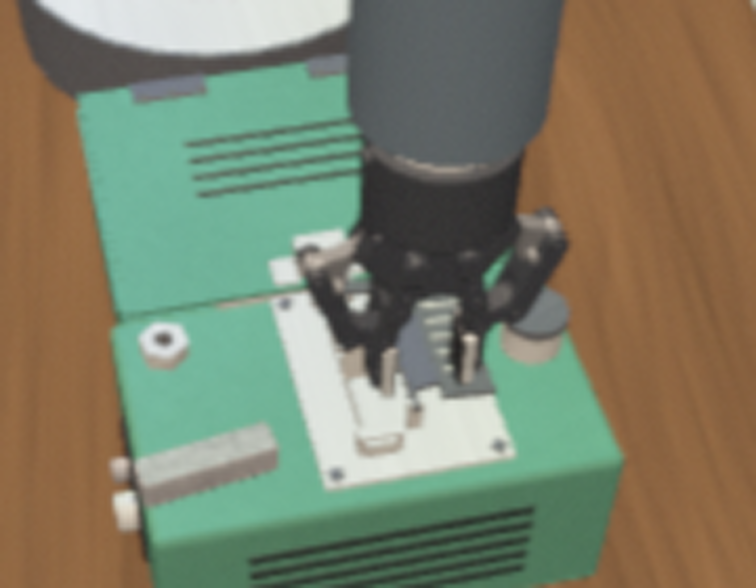

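```bash
python3 -m pendant '[[0,0.002,0.003,0]]' | egrep 'pos|force';python3 -m pendant '[[0,0.001,0.003,0]]' | egrep 'pos|force'; python3 -m pendant '[[0,0,0.0015,0]]' | egrep 'pos|force'; python3 st.py 24 -108 113; python3 guard.py j
```

```text
tool_pos: [0.6, -0.0722, 0.1152]
ft_force: [5.6, 2.2, 6.0]
tool_pos: [0.6009, -0.0721, 0.1137]
ft_force: [1.7, 1.8, 5.9]
tool_pos: [0.6015, -0.072, 0.1131]
ft_force: [-0.7, 0.5, 4.7]
t 11.35 tcp [ 0.6015 -0.072   0.1131] lap mm [  27.7 -109.4  113.1] F [-0.7  0.5  4.7] gap 0.0349 tilt [ 0.01  -0.009 -1.   ]
turn needed about tool z 0.0019
tool shift [-0.0014  0.0037  0.    ]
scene guard angle -0.0006 z at 26: 0.1144
 thumb 47 [ 0.0088 -0.1147  0.1663]
 pad slope,z 214 [-0.1737  0.1427]
side guard angle -0.0013 z at 26: 0.115
 thumb 38 [ 0.0025 -0.1172  0.1671]
 pad slope,z 256 [-0.1924  0.1429]
```

```bash
python3 -m pendant '[[0,0.003,0.003,0]]' | egrep 'pos|force';python3 -m pendant '[[0,0.003,0.002,0]]' | egrep 'pos|force'; python3 -m pendant '[[0,0.001,0.0015,0]]' | egrep 'pos|force'; python3 st.py 24 -108 113; python3 guard.py k
```

```text
tool_pos: [0.6011, -0.0722, 0.1116]
ft_force: [7.8, 2.1, 8.2]
tool_pos: [0.6015, -0.0721, 0.1116]
ft_force: [5.5, 2.7, 6.7]
tool_pos: [0.6022, -0.072, 0.1116]
ft_force: [-0.8, 1.1, 6.1]
t 11.75 tcp [ 0.6022 -0.072   0.1116] lap mm [  28.4 -109.5  111.6] F [-0.8  1.1  6.1] gap 0.0347 tilt [ 0.028 -0.008 -1.   ]
turn needed about tool z 0.0038
tool shift [-0.0015  0.0044 -0.0015]
scene guard angle 0.0009 z at 26: 0.1145
 thumb 51 [ 0.0091 -0.1159  0.167 ]
 pad slope,z 212 [-0.2139  0.1416]
side guard angle -0.0033 z at 26: 0.1151
 thumb 34 [ 0.0018 -0.1167  0.166 ]
 pad slope,z 251 [-0.2089  0.1421]
```

View pics/kside.png

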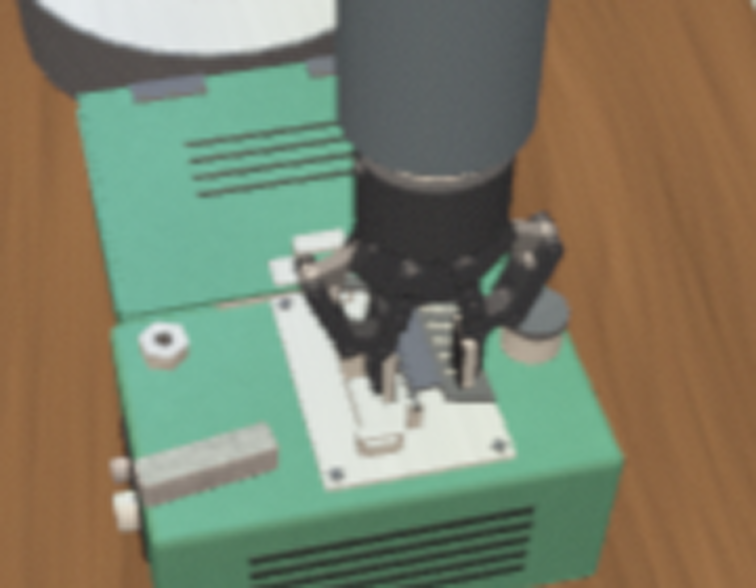

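```bash
python3 -m pendant '[[0,0,0.0025,0],[0,0,0.0015,0]]' | egrep 'pos|force'; python3 st.py 28 -108 111; python3 guard.py k2; python3 -m pendant '[[-0.003,0,0.001,0],[-0.003,0,0.001,0]]' | egrep 'pos|force'; python3 st.py 28 -66 113
```

```text
tool_pos: [0.6029, -0.072, 0.1102]
ft_force: [-4.2, 2.8, 10.8]
t 12.05 tcp [ 0.6029 -0.072   0.1102] lap mm [  29.1 -109.6  110.2] F [-4.2  2.8 10.8] gap 0.0349 tilt [ 0.031 -0.008 -0.999]
turn needed about tool z 0.0046
tool shift [-0.0016  0.0011 -0.0008]
scene guard angle -0.0001 z at 26: 0.1144
 thumb 49 [ 0.0093 -0.1125  0.1675]
 pad slope,z 229 [-0.2309  0.141 ]
side guard angle 0.0041 z at 26: 0.1157
 thumb 36 [ 0.0035 -0.1172  0.167 ]
 pad slope,z 246 [-0.243   0.1413]
tool_pos: [0.6031, -0.0689, 0.1111]
ft_force: [1.4, -4.8, 4.9]
t 12.35 tcp [ 0.6031 -0.0689  0.1111] lap mm [  29.8 -106.5  111.1] F [ 1.4 -4.8  4.9] gap 0.0349 tilt [ 0.035 -0.013 -0.999]
turn needed about tool z 0.0045
tool shift [-0.0405  0.0015 -0.0027]
```

```bash
python3 -m pendant '[[-0.004,0.000,0.0025,0],[-0.005,0,0.002,0]]' | egrep 'pos|force'; python3 st.py 28 -66 111; python3 guard.py l
```

```text
tool_pos: [0.6041, -0.0637, 0.1096]
ft_force: [1.8, -5.5, 6.7]
t 12.55 tcp [ 0.6041 -0.0637  0.1096] lap mm [  31.4 -101.5  109.6] F [ 1.8 -5.5  6.7] gap 0.0352 tilt [ 0.04  -0.019 -0.999]
turn needed about tool z 0.0042
tool shift [-0.0355  0.0032 -0.0024]
scene guard angle 0.0021 z at 26: 0.1146
 thumb 38 [ 0.0104 -0.1082  0.1673]
 pad slope,z 265 [-0.2262  0.1409]
side guard angle -0.0022 z at 26: 0.1149
 thumb 31 [ 0.0042 -0.1068  0.1662]
 pad slope,z 304 [-0.2305  0.1412]
```

View pics/lside.png

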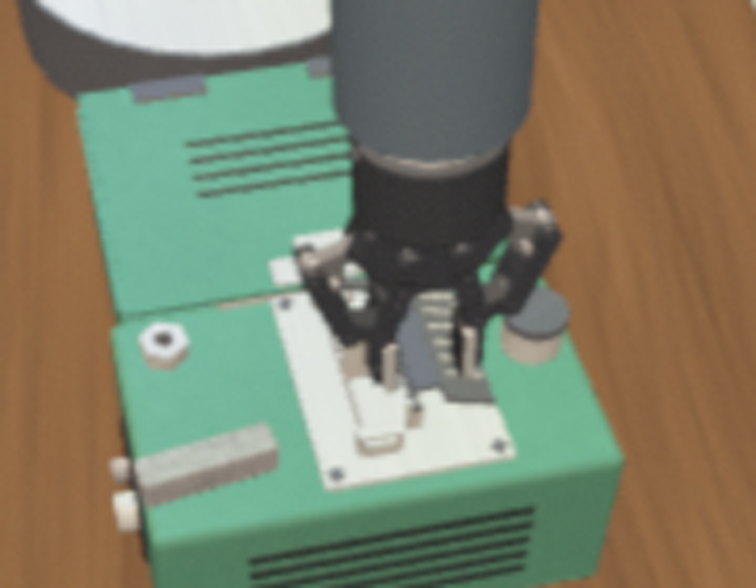

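```bash
python3 -m pendant '[[-0.007,0.0015,0.0025,0],[-0.008,0.0015,0.0025,0]]' | egrep 'pos|force'; python3 st.py 28 -66 111; python3 guard.py m
```

```text
tool_pos: [0.6036, -0.0547, 0.1094]
ft_force: [3.3, -7.9, 9.6]
t 12.85 tcp [ 0.6036 -0.0547  0.1094] lap mm [ 32.1 -92.6 109.4] F [ 3.3 -7.9  9.6] gap 0.035 tilt [ 0.051 -0.028 -0.998]
turn needed about tool z 0.0047
tool shift [-0.0265  0.0039 -0.0027]
scene guard angle 0.0005 z at 26: 0.1145
 thumb 38 [ 0.0115 -0.0986  0.168 ]
 pad slope,z 296 [-0.231   0.1407]
side guard angle 0.0152 z at 26: 0.1164
 thumb 31 [ 0.0049 -0.0975  0.1659]
 pad slope,z 347 [-0.2406  0.1411]
```

View pics/mside.png

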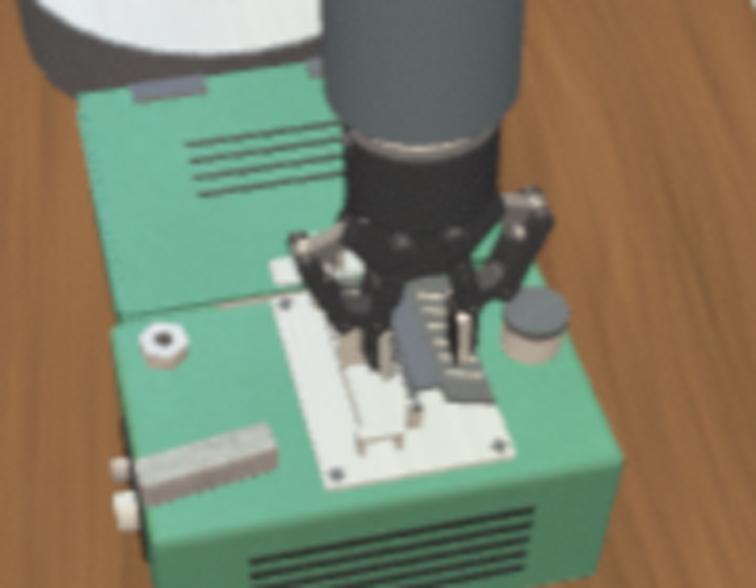

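```bash
python3 -m pendant '[[-0.009,0.0015,0.0025,0],[-0.009,0.0015,0.0025,0]]' | egrep 'pos|force'; python3 st.py 28 -66 111; python3 guard.py n
```

```text
tool_pos: [0.6028, -0.0426, 0.1092]
ft_force: [2.5, -6.8, 8.7]
t 13.15 tcp [ 0.6028 -0.0426  0.1092] lap mm [ 32.9 -80.4 109.2] F [ 2.5 -6.8  8.7] gap 0.0347 tilt [ 0.062 -0.037 -0.997]
turn needed about tool z 0.0054
tool shift [-0.0143  0.0047 -0.0028]
scene guard angle 0.0007 z at 26: 0.1145
 thumb 39 [ 0.011  -0.0852  0.1685]
 pad slope,z 366 [-0.2392  0.1406]
side guard angle 0.0069 z at 26: 0.1154
 thumb 30 [ 0.0042 -0.0848  0.166 ]
 pad slope,z 368 [-0.2397  0.1412]
```

View pics/nscene.png

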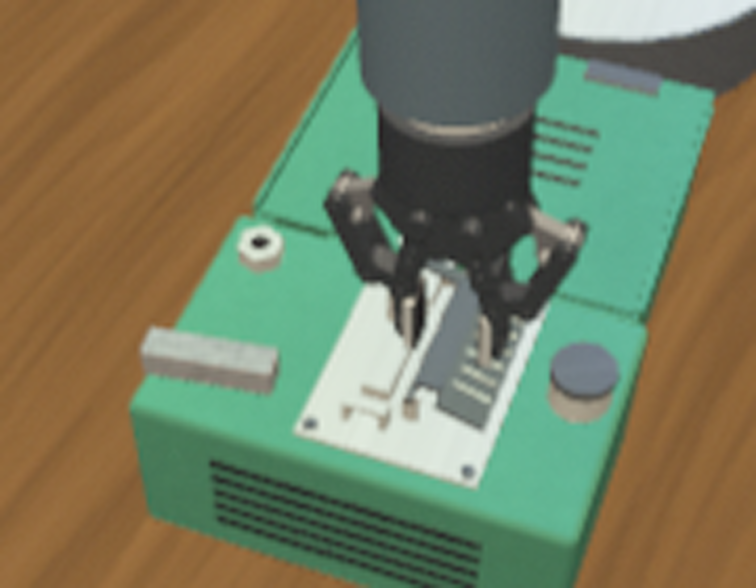

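```bash
python3 -m pendant '[[-0.009,0.0015,0.0025,0],[-0.009,0.0015,0.0025,0]]' | egrep 'pos|force'; python3 st.py 28 -66 111; python3 guard.py o
```

```text
tool_pos: [0.6021, -0.0304, 0.1089]
ft_force: [2.1, -8.0, 9.7]
t 13.45 tcp [ 0.6021 -0.0304  0.1089] lap mm [ 33.8 -68.2 108.9] F [ 2.1 -8.   9.7] gap 0.0351 tilt [ 0.073 -0.046 -0.996]
turn needed about tool z 0.0064
tool shift [-0.0021  0.0056 -0.0026]
scene guard angle 0.0004 z at 26: 0.1145
 thumb 41 [ 0.0106 -0.0734  0.1682]
 pad slope,z 433 [-0.2391  0.1406]
side guard angle -0.0019 z at 26: 0.1146
 thumb 37 [ 0.0065 -0.0723  0.1662]
 pad slope,z 381 [-0.2304  0.1411]
```

View pics/oscene.png

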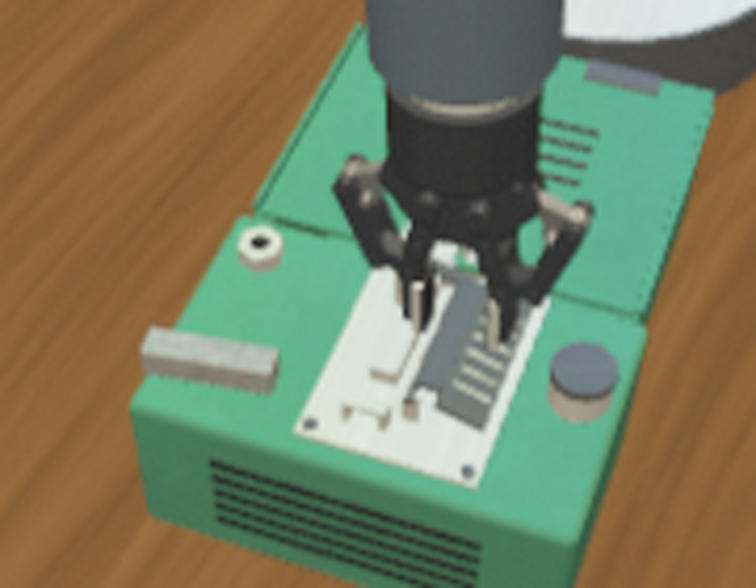

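```bash
python3 -m pendant '[[-0.006,0.0015,0.0025,0]]' | egrep 'pos|force';  python3 -m pendant '[[-0.005,0.0015,0.0025,0]]' | egrep 'pos|force'; python3 st.py 28 -66 111; python3 guard.py p
```

```text
tool_pos: [0.6021, -0.0283, 0.109]
ft_force: [6.1, -23.7, 7.2]
tool_pos: [0.6023, -0.0289, 0.1092]
ft_force: [5.2, -18.5, 8.0]
t 13.75 tcp [ 0.6023 -0.0289  0.1092] lap mm [ 34.2 -66.8 109.2] F [  5.2 -18.5   8. ] gap 0.035 tilt [ 0.083 -0.061 -0.995]
turn needed about tool z 0.0097
tool shift [-0.0007  0.0061 -0.0023]
scene guard angle 0.0015 z at 26: 0.1146
 thumb 40 [ 0.0114 -0.0717  0.1681]
 pad slope,z 436 [-0.228   0.1408]
side guard angle -0.0043 z at 26: 0.1148
 thumb 31 [ 0.0061 -0.0716  0.1657]
 pad slope,z 383 [-0.2426  0.1412]
```

Run:
```python
from h import *
p=snapshot("wrist"); save(p,"pw.png")
```

```text
(no output)
```

View pics/pw.png

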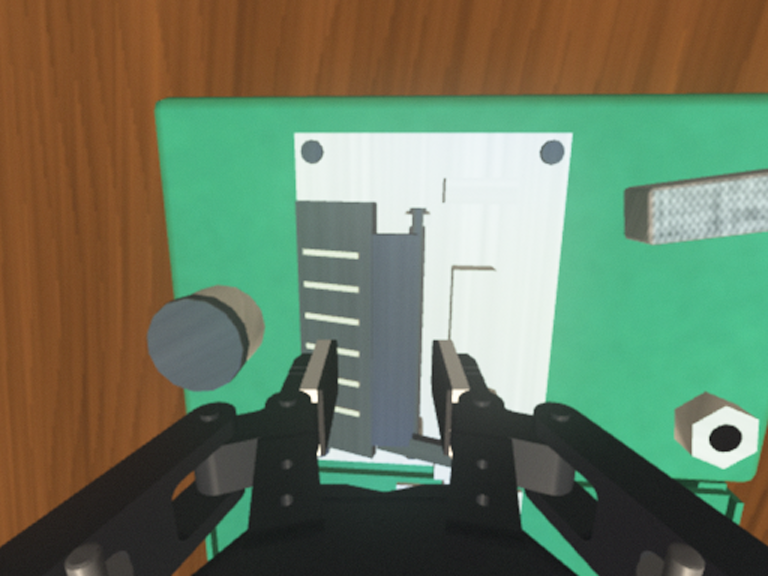

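View pics/pside.png

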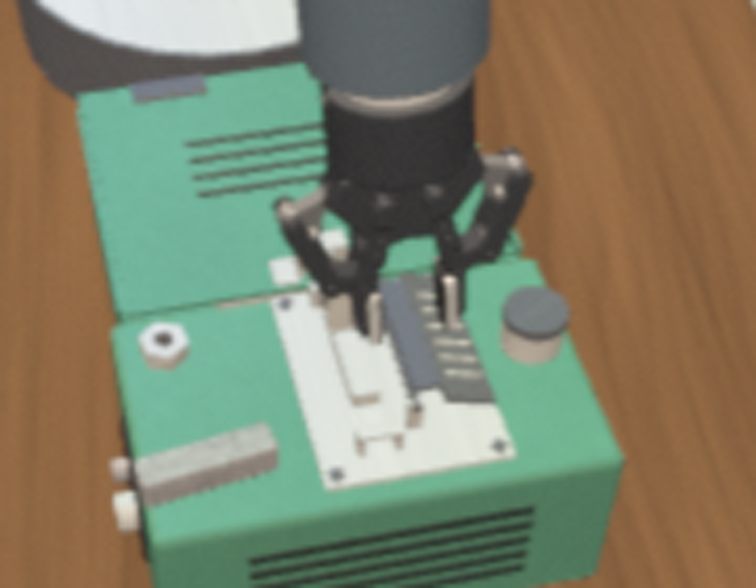

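Run:
```python
from st import *
for n in ("side","scene"):
    q=snapshot(n); ok=q["depth"]>0; c=cloud(q); L=(c-O)@RL
    m=ok&(L[...,0]>-.016)&(L[...,0]<-.003)&(L[...,1]>-.1)&(L[...,1]<-.03)&(L[...,2]>.135)&(L[...,2]<.174)
    px=q["pixels"][m].astype(int).sum(1); l=L[m]
    for i in range(len(l)): 
        if px[i]>330: print(n,(l[i]*1000).round(1),q["pixels"][m][i])
    def pr(x,y,z):
        w=np.array(q["attitude"]).T@(O+RL@np.array([x,y,z])-np.array(q["origin"])); return (f(q)*w[:2]/w[2]+[q["cx"],q["cy"]])
    im=q["pixels"][:,:,::-1].copy(); b=(210,120,310,200)
    im=cv2.resize(im[b[1]:b[3],b[0]:b[2]],None,fx=7.5,fy=7.5,interpolation=cv2.INTER_CUBIC)
    for tr,col in ((.036,(0,0,255)),(.028,(255,0,0))):
        P=np.array([pr(x,-.0895-.001+tr,z) for x,z in ((-.011,.129),(-.011,.169),(.011,.169),(.011,.129))])
        cv2.polylines(im,[((P-[b[0],b[1]]+.5)*7.5).astype(int)],True,col,1)
    cv2.imwrite(f"pics/ov{n}.png",im)
```

```text
side [-10.  -51.9 157.4] [134 125 113]
side [ -7.2 -50.3 155.1] [154 143 129]
side [ -5.7 -53.8 158.4] [165 153 139]
side [ -3.1 -53.2 157.2] [169 158 142]
side [-11.5 -48.8 151.3] [137 129 118]
side [ -9.3 -49.5 151.5] [158 147 133]
side [ -8.  -53.8 155.6] [171 160 144]
side [ -5.3 -52.7 153.8] [174 163 147]
side [-11.6 -49.  148.2] [161 154 143]
side [-10.4 -53.9 152.9] [164 154 140]
side [ -7.6 -52.2 150.5] [173 162 146]
side [ -4.9 -51.1 148.7] [175 163 147]
side [-11.6 -49.4 145.1] [185 182 173]
side [-10.  -52.8 148.3] [175 165 152]
side [ -7.7 -52.9 147.8] [173 162 147]
side [ -5.2 -52.8 147.2] [174 163 148]
side [-11.6 -49.3 141.7] [186 183 174]
side [ -9.9 -52.2 144.2] [175 166 153]
side [ -7.5 -52.6 144.1] [173 162 147]
side [ -4.8 -51.2 142. ] [173 162 146]
side [-11.4 -48.7 137.5] [193 192 184]
side [ -9.6 -51.5 140. ] [172 163 149]
side [ -7.4 -52.2 140.2] [174 162 146]
side [ -4.6 -50.9 138.2] [174 162 147]
side [ -9.6 -51.7 136.8] [178 171 158]
side [ -7.7 -53.7 138.5] [173 162 147]
side [ -5.  -52.4 136.5] [173 162 146]
scene [ -8.  -51.7 151.2] [141 134 117]
scene [ -7.6 -52.6 148.7] [154 147 129]
scene [-10.3 -51.7 143.2] [185 186 172]
scene [ -7.5 -52.6 145.2] [153 146 127]
scene [ -9.9 -52.6 140.8] [184 186 171]
scene [ -6.7 -55.  144.6] [153 146 126]
scene [ -9.9 -52.5 137.2] [185 186 170]
scene [ -6.6 -55.  141.1] [152 145 127]
```

View pics/ovside.png

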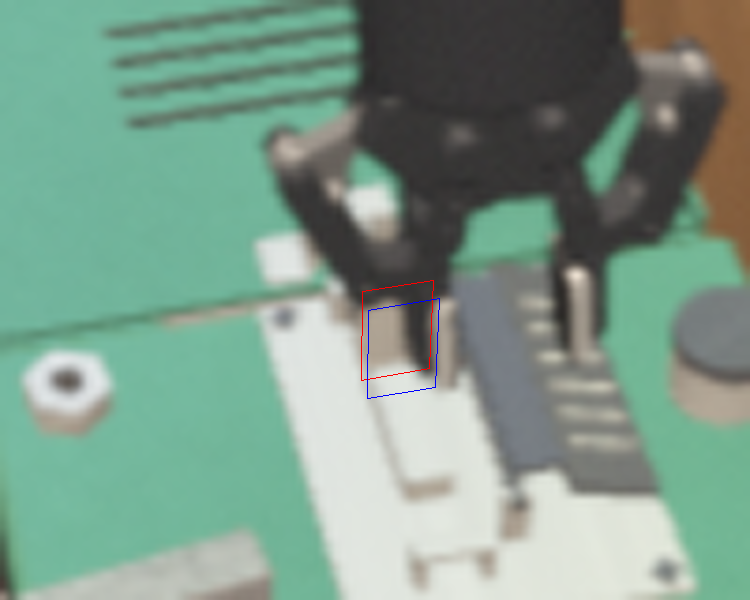

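```bash
python3 -m pendant '[[0,0,-0.004,0],[0,0,-0.006,0],[0.002,0,-0.006,0]]' | egrep 'pos|force';  python3 -m pendant '[[0.006,0,-0.002,0],[0.004,0,-0.01,0],[0.002,0,-0.02,0],[0.002,0,-0.03,0],[0.0,0,-0.03,0],[0,0,0,0]]' | egrep 'pos|force'; python3 guard.py q; python3 guard.py r
```

```text
tool_pos: [0.5995, -0.0319, 0.1247]
ft_force: [-0.1, 0.2, -0.1]
tool_pos: [0.5918, -0.0411, 0.2206]
ft_force: [-0.3, 1.0, 0.1]
scene guard angle 0.0005 z at 26: 0.1145
 thumb 41 [ 0.0007 -0.0526  0.1665]
 pad slope,z 485 [0.0173 0.1485]
side guard angle -0.0005 z at 26: 0.1149
 thumb 44 [-0.0006 -0.051   0.1665]
 pad slope,z 444 [0.028 0.149]
scene guard angle 0.0004 z at 26: 0.1144
 thumb 40 [ 0.0014 -0.0518  0.1667]
 pad slope,z 484 [0.0066 0.1485]
side guard angle -0.0006 z at 26: 0.115
 thumb 43 [-0.0004 -0.0513  0.1677]
 pad slope,z 445 [0.0185 0.1491]
```

View pics/rside.png

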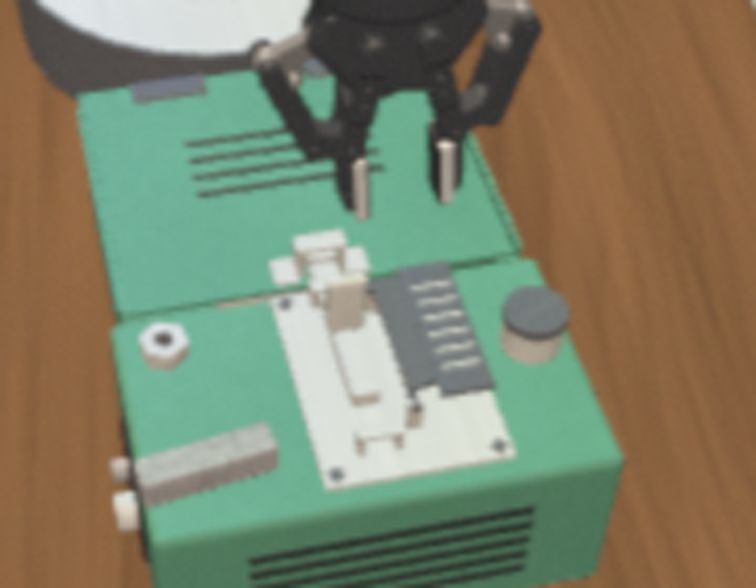

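View pics/rscene.png

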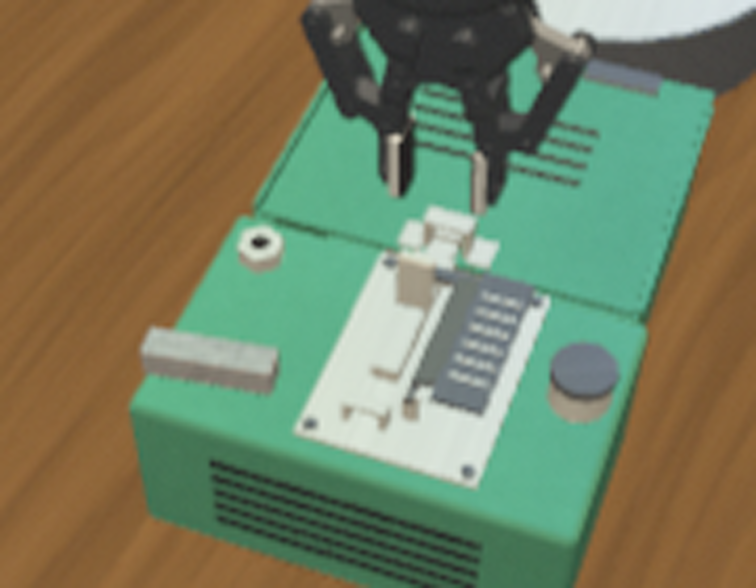

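Both pictures show the bolt through the keeper. The thumb piece has moved from y -87.5 to about -51.5 mm, which is roughly 36 mm. The catch pad is back at its starting height, the guard is flat, the robot is clear, and the loose things on the deck are where they were.

```bash
python3 -m pendant '[[0,0,0,0],[0,0,0,0]]' | egrep 'clock|force'; python3 -c "
from station import robot
print(robot.sign_off())"
```

```text
clock: 15.3
ft_force: [-0.4, 0.4, 0.1]
the job is handed in; nothing more can be done
None
```

The lap machine is locked: guard shut, bolt home through the keeper, and the catch sprung back up over it. I handed the job in at 15.3 s of the 51 s allowed; the sign-off gave no verdict.

I pushed the guard shut with both fingertips, until it met its stop. Then one finger held the catch pad down while the other pushed the thumb piece. At the bolt's stop the push force rose to about 24 N. Only then did I lift clear.

| Check after the lift | Reading | Limit |
|---|---|---|
| Guard angle | within 0.001 rad of shut | 0.02 rad |
| Bolt travel, from the thumb piece | about 36 mm | 33 mm or more |
| Catch pad height | 149 mm, same as at the start | up |
| Catch angle, from the pad slope | about 0.01 to 0.02 rad, no different from before pressing | 0.05 rad |
| Force on the tool | about zero, fingers well clear | touching nothing |

The nut, stick and tin showed no movement in the last pictures. I did not check the whetstone, bottle and spanner at the end, but the arm never went near them.

Some readings disagreed with the description or were uncertain:
- **Fingertip position:** with the fingers 35 mm apart, their ends sat about 29.5 mm behind the reported TCP. I measured this from the depth pictures and from the guard's stop, and allowed for it.
- **Force readings:** almost no force showed while the guard was moving, so I tracked the guard by camera instead.
- **Tool tilt:** the tool tilted by about 0.1 rad and drifted about 7 mm sideways during the push. The fingers stayed on the pad and the thumb piece.
- **Catch angle while held:** fitting the pad's slope gave about 0.23 to 0.24 rad, and its drop in height suggested nearer 0.3. Both are above the 0.19 needed.

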